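Find the loose bolt and hold its cover open

TASK

One of the three bolts in the clamp rail is loose: tap each bolt head from above with the fingers, in order from left to right, firmly enough that the loose one gives and sinks. Then lift the hinged cover of the loose bolt by its white handle to well over halfway upright and finish while holding it up there, so that a colleague can get at the bolt; keep the other two covers shut and do not disturb the things standing around.

Things in the scene. Friction and masses are not known exactly. Their poses are not given: they have to be found in the camera images.
- clamp_rail: grey painted block fixed to the worktop, 90 (x) x 330 (y) x 45 (z) mm, with a 12 mm high lug at each end. Origin: centre of its underside. Its x axis points away from the robot, its y axis runs along the row of bolts towards the left, z up. Three bolts stand in a row on its centre line, 110 mm apart, each in the window of its own green hinged cover.
- head_1: round steel head, 22 mm across, of the left bolt, with a red band round its foot. Origin: centre of the head's top face, z up. It stands 62 mm above the worktop, 10 mm above the closed cover, in the cover's 29 mm square window. Pressed down with about 4 N a loose bolt sinks by 6 mm and stays down; a tight one stops rigidly within 1 mm.
- bolt_1 (a joint): how far the left bolt has sunk, m: 0 as found, 0.006 fully sunk
- flap_1: green hinged cover of the left bolt: a 62x60x6 mm plate with a window, and a 10 mm wide neck that ends, beyond the far side of the block, in a white bar handle. Origin: on its hinge axis, on the robot's side of the bolt, 37 mm from the bolt's axis, 50 mm above the worktop; x along the cover away from the hinge, y along the hinge axis (the rail's y), z off the cover's upper face.
- handle_1 (a point): centre of the white bar handle of the left cover: 14 mm thick, 24 mm long, lying along the rail's y, 100 mm from the hinge axis and 3 mm above it when shut, so 53 mm above the worktop and 63 mm beyond the bolt (away from the robot). Nothing is below the bar; the block's side is 18 mm and the cover's plate 32 mm from the bar's centre line. It can be pinched by its two ends, and then turns between the fingers as the cover swings.
- cover_1 (a joint): opening of the left bolt's cover, rad: 0 shut flat, grows as the handle rises and swings back towards the robot, stops at 1.3. It weighs 70 g, its hinge is free and it falls shut when let go.
- head_2: round steel head, 22 mm across, of the middle bolt, with a red band round its foot. Origin: centre of the head's top face, z up. It stands 62 mm above the worktop, 10 mm above the closed cover, in the cover's 29 mm square window. Pressed down with about 4 N a loose bolt sinks by 6 mm and stays down; a tight one stops rigidly within 1 mm.
- bolt_2 (a joint): how far the middle bolt has sunk, m: 0 as found, 0.006 fully sunk
- flap_2: green hinged cover of the middle bolt: a 62x60x6 mm plate with a window, and a 10 mm wide neck that ends, beyond the far side of the block, in a white bar handle. Origin: on its hinge axis, on the robot's side of the bolt, 37 mm from the bolt's axis, 50 mm above the worktop; x along the cover away from the hinge, y along the hinge axis (the rail's y), z off the cover's upper face.
- handle_2 (a point): centre of the white bar handle of the middle cover: 14 mm thick, 24 mm long, lying along the rail's y, 100 mm from the hinge axis and 3 mm above it when shut, so 53 mm above the worktop and 63 mm beyond the bolt (away from the robot). Nothing is below the bar; the block's side is 18 mm and the cover's plate 32 mm from the bar's centre line. It can be pinched by its two ends, and then turns between the fingers as the cover swings.
- cover_2 (a joint): opening of the middle bolt's cover, rad: 0 shut flat, grows as the handle rises and swings back towards the robot, stops at 1.3. It weighs 70 g, its hinge is free and it falls shut when let go.
- head_3: round steel head, 22 mm across, of the right bolt, with a red band round its foot. Origin: centre of the head's top face, z up. It stands 62 mm above the worktop, 10 mm above the closed cover, in the cover's 29 mm square window. Pressed down with about 4 N a loose bolt sinks by 6 mm and stays down; a tight one stops rigidly within 1 mm.
- bolt_3 (a joint): how far the right bolt has sunk, m: 0 as found, 0.006 fully sunk
- flap_3: green hinged cover of the right bolt: a 62x60x6 mm plate with a window, and a 10 mm wide neck that ends, beyond the far side of the block, in a white bar handle. Origin: on its hinge axis, on the robot's side of the bolt, 37 mm from the bolt's axis, 50 mm above the worktop; x along the cover away from the hinge, y along the hinge axis (the rail's y), z off the cover's upper face.
- handle_3 (a point): centre of the white bar handle of the right cover: 14 mm thick, 24 mm long, lying along the rail's y, 100 mm from the hinge axis and 3 mm above it when shut, so 53 mm above the worktop and 63 mm beyond the bolt (away from the robot). Nothing is below the bar; the block's side is 18 mm and the cover's plate 32 mm from the bar's centre line. It can be pinched by its two ends, and then turns between the fingers as the cover swings.
- cover_3 (a joint): opening of the right bolt's cover, rad: 0 shut flat, grows as the handle rises and swings back towards the robot, stops at 1.3. It weighs 70 g, its hinge is free and it falls shut when let go.
- cream_jar: small white jar with grey screw lid, 51 mm across, 40 mm high. Origin: centre of its underside. A bystander.
- black_tape: flat roll of black tape, 60 mm across, 18 mm high. Origin: centre of its underside. A bystander.
- amber_wide: brown wide-necked bottle with white cap, 69 mm across, 120 mm high. Origin: centre of its underside. A bystander.
- hdpe_tall: white bottle with blue cap, 69 mm across, 170 mm high. Origin: centre of its underside. A bystander.
- amber_250: brown bottle with black cap, 66 mm across, 150 mm high. Origin: centre of its underside. A bystander.
- marker_1: felt marker with black cap lying flat, about 130x54x13 mm over its slanting length. Origin: centre of its underside. A bystander.

How it is judged:
By the outcome, as a careful person would: the job done as asked, in the order asked, and still so for the second after the job is handed in, while the arm keeps its last pose, push and grip.
It also fails if it takes over 48 s, if anything falls off the work surface, if the arm or the gripper's body presses on something with over 40 N, if the wrist force passes 120 N, or if a joint passes its speed limit or range.

ROBOT

A 7-joint arm with a two-finger parallel gripper is mounted at the origin on a cart in front of the work surface, level with it; the furniture and walls round the work are solid. World frame = base frame: x ahead of the robot, y to its left, z up, the work surface at z = 0. Lengths are in m, angles in rad, forces in N, time in s.
With the tool pointing down it reaches from about 0.4 to 0.9 m from the base axis. Payload 5.5 kg.
Tool frame: the origin (TCP) lies where the fingers leave the gripper's body, on its centre line; the fingertips stand 73 mm ahead of it and the grasp point (between the pads) lies 54 mm ahead of it; y points along the fingers, z is the direction in which the jaws open and shut, and the axes are right-handed (so a half turn about y gives the same grasp; the last joint's range is limited). The gripper opens to 85 mm and grips with 20 to 120 N. Pads are 22 mm wide; open, the fingers measure 114 mm over their backs; the gripper's body (76 mm by 85 mm) begins 54 mm behind the grasp point. The pads swing forward as they close: fully open they stand 13 mm farther back than shut.
Start: joints at [1.536, 0.501, -0.427, 1.55, 0.221, 1.138, -0.21], TCP at [0.191, -0.621, 0.304] pointing down, gripper open.
Joint ranges: [-2.88, 2.88], [-0.31, 2.03], [-1.54, 1.56], [0.2, 2.42], [-1.41, 4.55], [0.19, 2.02], [-2.57, 2.57]. Speed limits (rad/s): [2.57, 2.57, 3.14, 3.14, 3.14, 3.14, 3.14].

INTERFACE

Orientations are given as a rotation vector (axis times angle).
In Python, from rig import ctrl gives the robot as it stands. Calls block until the motion is done:
- ctrl.movep(position, orientation): joint-space move of the TCP to a pose.
- ctrl.move_straight(position, rot=None, vel=0.15, max_force=None): straight line of the TCP; rot=None keeps the orientation; vel is the mean speed in m/s. With max_force (N) it stops when the force on the tool has changed by that much, and returns True; else False.
- ctrl.goto_joints(angles): joint-space move.
- ctrl.open_gripper() and ctrl.clamp(f_grip=None): open the fingers fully, or close them until they stop; f_grip is the grip in N (None keeps the last).
- ctrl.wait(seconds).
- ctrl.ik(position, orientation): joint angles nearest the present ones, or None.
- ctrl.grab_frame(name): name is "scene" or "top"; returns (picture, depth): 384x512x3 uint8, blue, green, red; 384x512 float32, m along the optical axis (not along the pixel's ray), 0 where there is no reading.
- ctrl.get_calibration(name): a dict with "vertical_fov" (degrees; the focal length in pixels is half the picture's height over the tangent of half this angle, whatever the lens; pixels are square), "cx", "cy" (the principal point, pixels), "origin" and "orientation" of the camera in the world. Camera axes: x right, y down, z forward; pixel columns grow to the right and rows downward; lengths in m; the calibration is good to about 2 mm. A picture is of the moment at which its call begins. get_calibration takes no time and is no camera call.
A pose or a line that the arm cannot do raises ctrl.MotionError and nothing moves.
- ctrl.hand_in(): hands the job in, once; it reports no verdict.
Readings, each from a call of its own:
- ctrl.current_time(): time.
- ctrl.current_joint_positions(): joint angles.
- ctrl.current_qvel(): joint speeds.
- ctrl.current_joint_efforts(): joint torques, N m.
- ctrl.current_ee_pos(): TCP position.
- ctrl.current_tool_rot(): TCP orientation.
- ctrl.current_force(): force on the tool from outside, world axes, zero at the start.
- ctrl.current_moment(): the same for the moment, N m.
- ctrl.current_grip_width(): finger opening in m.
Only numpy, scipy, OpenCV 4.12 (cv2) and the standard library are available. Lean on these libraries where they do the work, as an engineer would, in place of code of your own. Each camera call takes 0.05 s, during which the arm holds its last target. There are 200 camera calls.

## Working session

There is one attempt and no reset: what is moved stays moved. The work goes in short steps, each a Python script; the robot and the scene stay as the last script left them, time stands still between calls to the robot, and variables do not carry over. Pictures are saved under pics/ and viewed, about 8 in all and at most 12, crops included, and the job is handed in when it is done.

```bash
mkdir -p pics; ls; python3 - <<'E'
from rig import ctrl
import cv2,numpy as np
for n in ("scene","top"):
    p,d=ctrl.grab_frame(n); cv2.imwrite(f"pics/{n}0.png",p); np.savez(f"pics/{n}0.npz",p=p,d=d)
    print(n,ctrl.get_calibration(n))
print(ctrl.current_time(),ctrl.current_ee_pos(),ctrl.current_tool_rot(),ctrl.current_grip_width())
E
```

```text
pics
scene {'vertical_fov': 49.494599249458005, 'cx': 254.3707305175051, 'cy': 190.780127036542, 'origin': array([-0.05747116,  0.72878514,  0.81570314]), 'orientation': array([-0.91685062,  2.40681388, -1.16595968])}
top {'vertical_fov': 46.59048940987314, 'cx': 254.59831662379986, 'cy': 185.97692351412368, 'origin': array([0.3214932 , 0.03638367, 1.61352413]), 'orientation': array([-2.12361964,  2.14613074, -0.16268377])}
0.1 [ 0.19052726 -0.62092382  0.30295635] [-0.30951421  2.06313909 -2.05946214] 0.08547109537239483
```

View pics/top0.png

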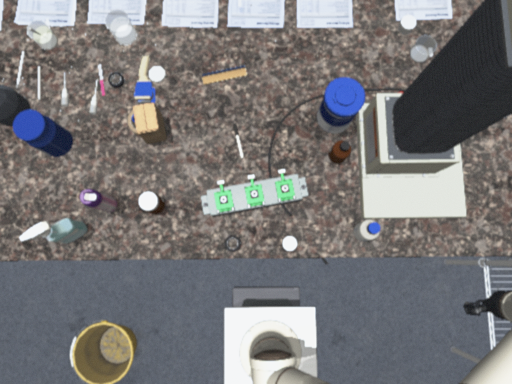

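View pics/scene0.png

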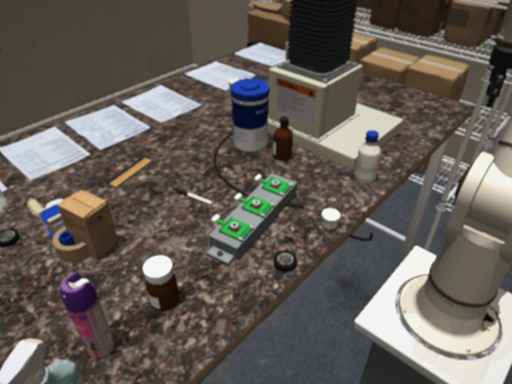

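The top view shows the rail at about (255,195), with covers at (224,199), (254,193) and (285,188) and handles just above them. The jar is at (290,243) and the tape at (233,243), both on the robot's side. The marker is beyond the rail at (239,146).

```bash
cat > h.py <<'E'
import numpy as np,cv2
from scipy.spatial.transform import Rotation as R
from rig import ctrl
def cam(n):
    c=ctrl.get_calibration(n); f=192/np.tan(np.radians(c['vertical_fov'])/2)
    return f,c['cx'],c['cy'],np.array(c['origin']),R.from_rotvec(c['orientation']).as_matrix()
def ray(n,u,z):
    f,cx,cy,o,M=cam(n); d=M@np.array([(u[0]-cx)/f,(u[1]-cy)/f,1]); return o+d*(z-o[2])/d[2]
def proj(n,p):
    f,cx,cy,o,M=cam(n); q=M.T@(np.array(p)-o); return f*q[0]/q[2]+cx,f*q[1]/q[2]+cy
def green(p):
    h=cv2.cvtColor(p,cv2.COLOR_BGR2HSV); return cv2.inRange(h,(45,110,60),(80,255,255))
E
python3 - <<'E'
from h import *
for n in("top","scene"):
    z=np.load(f"pics/{n}0.npz");p=z['p'];d=z['d'];m=green(p)
    k,l,s,c=cv2.connectedComponentsWithStats(m)
    for i in range(1,k):
        if s[i,4]<30: continue
        cs,_=cv2.findContours((l==i).astype(np.uint8),cv2.RETR_EXTERNAL,cv2.CHAIN_APPROX_NONE)
        f=np.zeros_like(m);cv2.drawContours(f,cs,0,1,-1)
        hole=np.argwhere((f==1)&(l!=i)).mean(0)[::-1] 
        x,y,w,h=s[i,:4]
        # red band
        hs=cv2.cvtColor(p,cv2.COLOR_BGR2HSV)
        red=(((hs[...,0]<12)|(hs[...,0]>168))&(hs[...,1]>90)&(f==1)); rc=np.argwhere(red).mean(0)[::-1] if red.any() else None
        rr=cv2.minAreaRect(cs[0])
        print(n,s[i],c[i].round(1),"hole",hole.round(2),"red",red.sum(),rc,"hole@.053",ray(n,hole,.055).round(4),"rect",rr, "med depth z")
    x0,y0,w0,h0=(190,165,130,60) if n=="top" else (200,165,105,105)
    cv2.imwrite(f"pics/{n}crop.png",cv2.resize(p[y0:y0+h0,x0:x0+w0],None,fx=6,fy=6,interpolation=cv2.INTER_CUBIC) if n=="top" else cv2.resize(p[y0:y0+h0,x0:x0+w0],None,fx=5.6,fy=5.6,interpolation=cv2.INTER_CUBIC))
E
```

```text
top [276 179  17  16  85] [285.4 184.6] hole [290. 186.] red 0 None hole@.053 [ 0.5708 -0.0785  0.055 ] rect ((284.3499755859375, 186.0500030517578), (17.39482879638672, 13.57645034790039), 8.130102157592773) med depth z
top [281 196  11   4  35] [285.9 197.3] hole [nan nan] red 0 None hole@.053 [nan nan nan] rect ((286.0, 197.5), (3.0, 10.0), 90.0) med depth z
top [250 201  12   5  35] [255.9 202.9] hole [nan nan] red 0 None hole@.053 [nan nan nan] rect ((255.6154327392578, 202.92311096191406), (3.224903106689453, 11.163125038146973), 82.87498474121094) med depth z
scene [260 178  30  16 239] [275.  185.6] hole [nan nan] red 0 None hole@.053 [nan nan nan] rect ((273.8500061035156, 184.9499969482422), (30.04163360595703, 13.281564712524414), 18.434947967529297) med depth z
scene [240 197  32  18 291] [255.9 205.6] hole [255.74 203.46] red 7 [255.71428571 206.42857143] hole@.053 [0.545  0.0512 0.055 ] rect ((254.56895446777344, 204.82757568359375), (32.12529373168945, 15.227017402648926), 21.801406860351562) med depth z
scene [217 218  34  21 353] [234.2 228.1] hole [234.14 226.24] red 11 [234.18181818 229.36363636] hole@.053 [0.5253 0.1599 0.055 ] rect ((232.69825744628906, 227.37069702148438), (33.87706756591797, 17.72637176513672), 23.198589324951172) med depth z<stdin>:9: RuntimeWarning: Mean of empty slice.
  ret = um.true_divide(
```

View pics/topcrop.png

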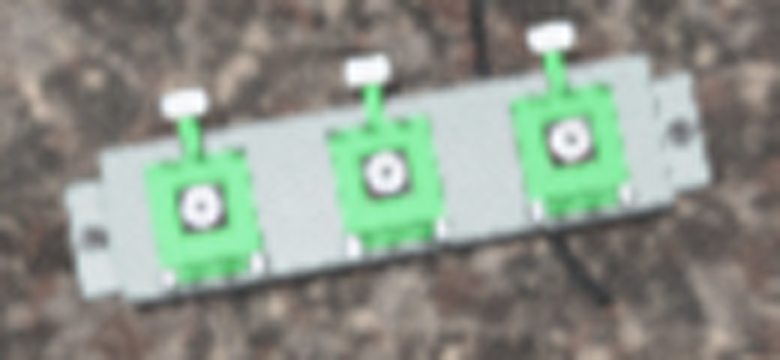

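View pics/scenecrop.png

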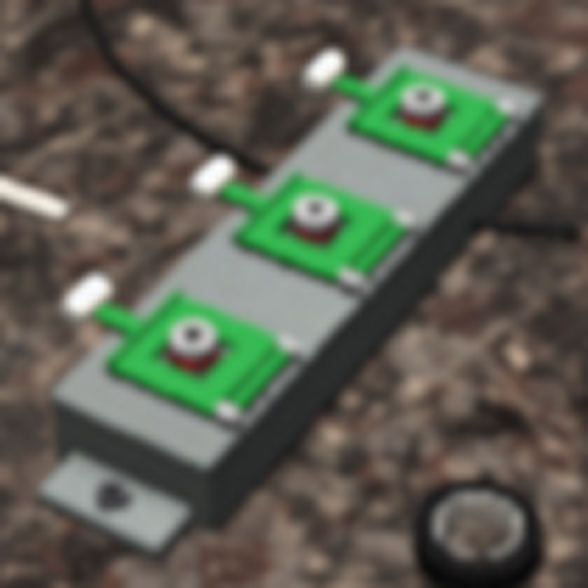

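The crops show the heads clearly. Top crop: heads at (201,207), (386,173), (571,139) and white handles at (185,103), (367,71), (551,38). Scene crop: heads at (193,336), (316,211), (424,97). I'll refine these with centroids and fit the rail pose.

```bash
cat > meas.py <<'E'
from h import *
from scipy.optimize import least_squares
seeds={"top":(6,(190,165),[(201,207),(386,173),(571,139)],[(185,103),(367,71),(551,38)]),
"scene":(5.6,(200,165),[(193,336),(316,211),(424,97)],[(87,296),(213,175),(325,69)])}
def cen(p,u,r):
    g=p.min(2).astype(float); x,y=np.round(u).astype(int)
    Y,X=np.mgrid[y-r:y+r+1,x-r:x+r+1]; w=g[y-r:y+r+1,x-r:x+r+1]; w=np.clip(w-150,0,None)
    return np.array([(w*X).sum(),(w*Y).sum()])/w.sum()
obs=[]
for n,(s,o,H,L) in seeds.items():
    p=np.load(f"pics/{n}0.npz")['p']
    for k in range(3):
        for kind,S,z in((0,H,.062),(1,L,.059)):
            u0=(np.array(S[k])+.5)/s-.5+o
            u=cen(p,u0,4 if kind else 3) if kind else u0   # heads by eye (ring), handles by centroid
            if kind==0 and n=="top": u=cen(p,u0,2)
            obs.append((n,kind,k,u,ray(n,u,z)[:2])); print(n,"head handle".split()[kind],k+1,u0.round(1),u.round(1),ray(n,u,z)[:2].round(4))
def model(q,kind,k):
    loc=np.array([.063 if kind else 0,.11*(1-k)]); c,s=np.cos(q[2]),np.sin(q[2])
    return q[:2]+np.array([[c,-s],[s,c]])@loc
for ns in(("top",),("scene",),("top","scene")):
    f=lambda q:np.concatenate([o[4]-model(q,o[1],o[2]) for o in obs if o[0] in ns])
    r=least_squares(f,[.55,.04,.1]); print(ns,r.x.round(4),"rms mm",1000*np.sqrt((r.fun**2).mean()).round(5),(r.fun*1000).round(1))
q=r.x; np.save("rail.npy",q)
for k in range(3): print(k+1,model(q,0,k).round(4),model(q,1,k).round(4))
E
python3 meas.py
```

```text
top head 1 [223.1 199.1] [223. 199.] [0.5262 0.158 ]
top handle 1 [220.4 181.8] [220.2 181.7] [0.5883 0.1681]
top head 2 [253.9 193.4] [254.  193.1] [0.5459 0.0492]
top handle 2 [250.8 176.4] [250.7 176.3] [0.6065 0.0602]
top head 3 [284.8 187.8] [284.9 188. ] [ 0.5628 -0.0599]
top handle 3 [281.4 170.9] [281.4 170.8] [ 0.6252 -0.0489]
scene head 1 [234.1 224.6] [234.1 224.6] [0.5245 0.1607]
scene handle 1 [215.1 217.4] [215.2 217.1] [0.5859 0.1711]
scene head 2 [256.  202.3] [256.  202.3] [0.5423 0.053 ]
scene handle 2 [237.6 195.8] [237.6 195.7] [0.6042 0.0635]
scene head 3 [275.3 181.9] [275.3 181.9] [ 0.5623 -0.0568]
scene handle 3 [257.6 176.9] [257.6 176.5] [ 0.6229 -0.0451]
('top',) [0.5448 0.0492 0.1678] rms mm 0.45 [-0.2  0.3 -0.2 -0.   1.1  0.  -0.4  0.5 -0.3 -0.6 -0.1 -0.2]
('scene',) [0.5427 0.0524 0.1712] rms mm 0.53 [ 0.6 -0.1 -0.1 -0.4 -0.3  0.6 -0.5  0.3  0.9 -0.8 -0.6  0.2]
('top', 'scene') [0.5437 0.0508 0.1695] rms mm 1.47 [ 1.1 -1.2  1.1 -1.7  2.2 -1.6  0.7 -1.2  0.5 -2.3  0.8 -1.9 -0.6  1.5
 -1.4  1.3 -1.4  2.2 -1.6  2.   0.1  0.8 -1.5  2. ]
1 [0.5252 0.1592] [0.5873 0.1698]
2 [0.5437 0.0508] [0.6058 0.0614]
3 [ 0.5623 -0.0576] [ 0.6244 -0.047 ]
```

Each view fits the model to about 0.5 mm, and the two views differ by about 3 mm, which is within calibration. Next: shut the fingers, come in on the robot's side above bolt 1, then tap.

```bash
cat >> h.py <<'E'
q=np.load("rail.npy"); c_,s_=np.cos(q[2]),np.sin(q[2])
def W(x,y,z): return np.array([q[0]+c_*x-s_*y,q[1]+s_*x+c_*y,z])
def rots():
    out=[]
    for s in(1,-1):
        z=s*np.array([-s_,c_,0]); y=np.array([0,0,-1.]); x=np.cross(y,z)
        out.append(R.from_matrix(np.column_stack([x,y,z])).as_rotvec())
    return out
E
python3 - <<'E'
from h import *
print(R.from_rotvec(ctrl.current_tool_rot()).as_matrix().round(2))
ctrl.clamp(20)
ctrl.move_straight([.42,0,.36],vel=.25)
print(ctrl.current_time(),ctrl.current_joint_positions().round(2))
for r in rots():
    j=ctrl.ik(W(0,.11,.17),r); print(r.round(3),None if j is None else np.round(j,2))
E
```

```text
[[-0.96 -0.    0.29]
 [-0.29  0.   -0.96]
 [-0.   -1.   -0.  ]]
3.675 [ 0.96  0.03 -1.02  2.01  0.03  1.12 -1.35]
[-1.567 -0.133  0.133] [ 0.54  0.89 -1.26  1.9   0.95  1.13  0.64]
[-0.181  2.133 -2.133] [ 0.35  0.65 -0.91  1.9   0.65  0.92 -2.28]
```

```bash
python3 - <<'E'
from h import *
r=rots()[0]
ctrl.movep(W(0,.11,.18),r)
for k in range(3):
    y=.11*(1-k)
    if k: ctrl.move_straight(W(0,y,.16),vel=.15)
    ctrl.move_straight(W(0,y,.145),vel=.1)
    f0=ctrl.current_force()
    hit=ctrl.move_straight(W(0,y,.125),vel=.02,max_force=10)
    p=ctrl.current_ee_pos(); f=ctrl.current_force()-f0
    print(k+1,hit,"tip z",(p[2]-.073).round(4),"xy err mm",((p-W(0,y,0))[:2]*1000).round(1),"dF",f.round(1),round(ctrl.current_time(),2))
    ctrl.move_straight(W(0,y,.16),vel=.15)
p,d=ctrl.grab_frame("scene"); cv2.imwrite("pics/s1.png",cv2.resize(p[130:280,150:350],None,fx=4,fy=4,interpolation=cv2.INTER_CUBIC))
print(ctrl.current_time())
E
```

```text
1 True tip z 0.0556 xy err mm [0.1 0. ] dF [-1.4 -1.2  6.9] 6.72
2 True tip z 0.0617 xy err mm [ 0.1 -0. ] dF [-1.  -0.6  6.7] 8.88
3 True tip z 0.0617 xy err mm [ 0.1 -0.1] dF [-1.7 -0.6  8.6] 11.01
11.3833
```

View pics/s1.png

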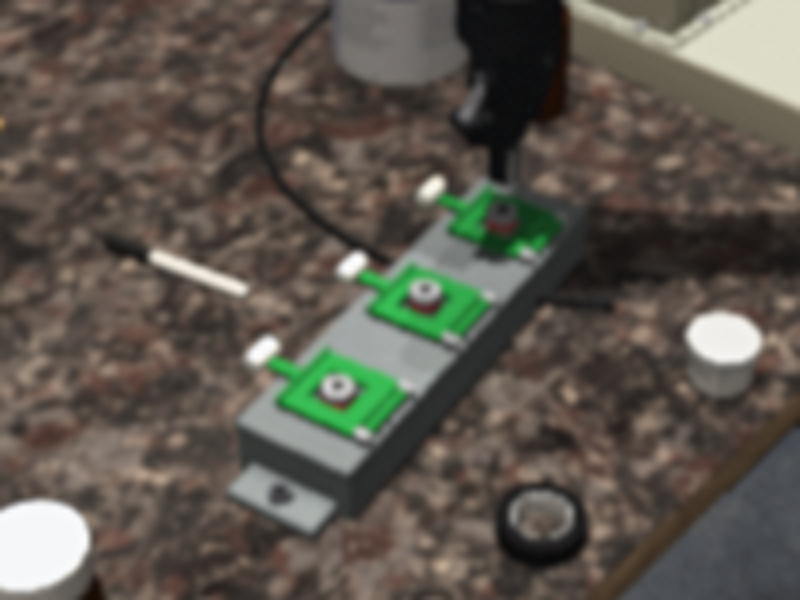

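Bolt 1 (left) gave way: the tip stopped at 55.6 mm against 61.7 mm for the other two. In the picture its head at (338,388) sits lower with less red band, and all the covers are shut. Now for handle 1.

```bash
python3 - <<'E'
from h import *
r=rots()[0]
ctrl.move_straight(W(.03,.05,.22),vel=.2)
ctrl.open_gripper()
ctrl.move_straight(W(.063,.11,.19),vel=.15)
f0=ctrl.current_force()
print("hit",ctrl.move_straight(W(.063,.11,.106),vel=.06,max_force=8))
p,d=ctrl.grab_frame("scene"); cv2.imwrite("pics/s2.png",cv2.resize(p[130:280,150:350],None,fx=4,fy=4,interpolation=cv2.INTER_CUBIC))
f0=ctrl.current_force()
ctrl.clamp(20)
Rm=np.array([[c_,s_,0],[-s_,c_,0],[0,0,1]])
print("w",ctrl.current_grip_width(),"ee err",(ctrl.current_ee_pos()-W(.063,.11,.106))*1000,"dF rail axes",(Rm@(ctrl.current_force()-f0)).round(2),ctrl.current_time())
p,d=ctrl.grab_frame("scene"); cv2.imwrite("pics/s3.png",cv2.resize(p[130:280,150:350],None,fx=4,fy=4,interpolation=cv2.INTER_CUBIC))
E
```

```text
hit False
w 0.023460640207764238 ee err [ 0.18774187 -0.74766045  0.11634114] dF rail axes [-1.96 -3.09  3.44] 16.0167
```

View pics/s3.png

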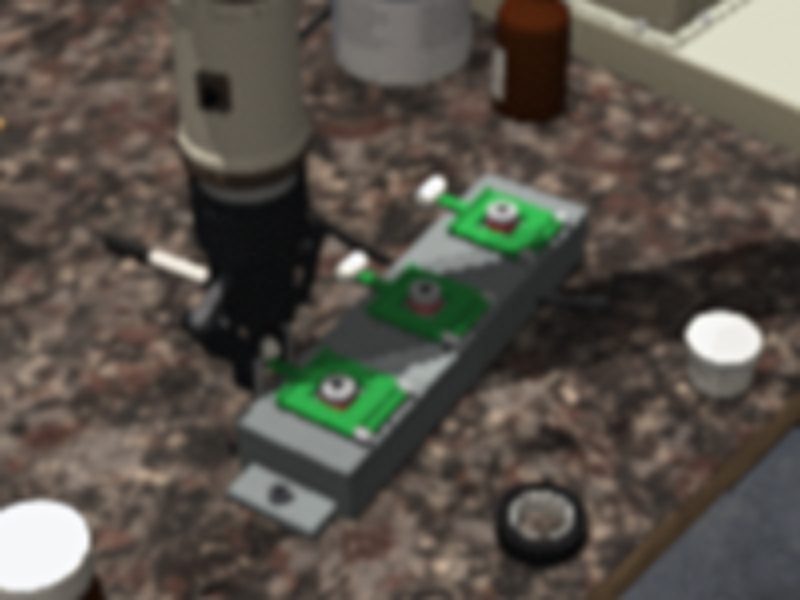

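The bar is pinched: the opening is 23.5 mm and the fingers stand at the handle, about (265,355). The sideways force is small. Now lift along the hinge arc in short chords.

```bash
python3 - <<'E'
from h import *
Rm=np.array([[c_,s_,0],[-s_,c_,0],[0,0,1]])
f0=ctrl.current_force()
for th in np.linspace(0,1.1,10)[1:]:
    x=-.037+.1*np.cos(th)-.003*np.sin(th); z=.05+.1*np.sin(th)+.003*np.cos(th)
    hit=ctrl.move_straight(W(x,.109,z+.053),vel=.05,max_force=15)
    f=Rm@(ctrl.current_force()-f0)
    print(round(th,2),hit,"w",round(ctrl.current_grip_width()*1000,1),"F",f.round(1),"err",((ctrl.current_ee_pos()-W(x,.109,z+.053))*1000).round(1),round(ctrl.current_time(),1))
    if hit or ctrl.current_grip_width()<.02: break
for n,(x,y) in {"scene":(150,110),"top":(155,120)}.items():
    p,d=ctrl.grab_frame(n); cv2.imwrite(f"pics/{n}4.png",cv2.resize(p[y:y+150,x:x+200],None,fx=4,fy=4,interpolation=cv2.INTER_CUBIC))
E
```

```text
0.12 False w 23.4 F [ 1.2  1.9 -4.5] err [-0.1  0.   0.2] 16.5
0.24 False w 23.5 F [ 0.7  2.1 -4.3] err [-0.3  0.   0.2] 16.9
0.37 False w 23.1 F [ 0.5  2.2 -5. ] err [-0.3 -0.   0.2] 17.2
0.49 False w 23.6 F [-0.1  1.8 -5.2] err [-0.3 -0.   0.2] 17.6
0.61 False w 23.8 F [ 0.1  2.1 -5.8] err [-0.2 -0.   0.2] 18.0
0.73 False w 23.2 F [-0.1  3.  -5.6] err [-0.2 -0.   0.2] 18.4
0.86 False w 23.7 F [ 1.6  3.  -6.3] err [-0.1  0.   0.3] 18.8
0.98 False w 23.2 F [ 1.9  2.1 -4.7] err [-0.1  0.   0.3] 19.2
1.1 False w 23.1 F [ 2.   2.  -4.2] err [-0.1  0.   0.3] 19.6
```

View pics/scene4.png

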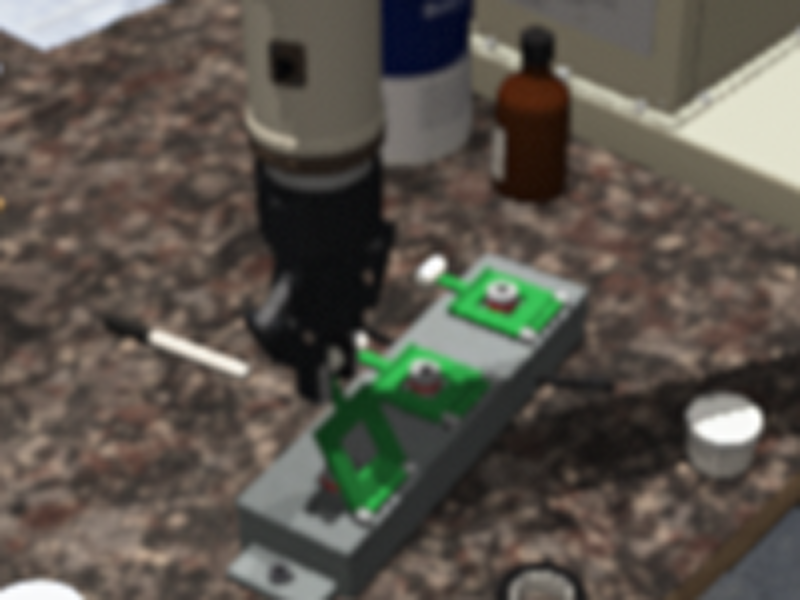

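View pics/top4.png

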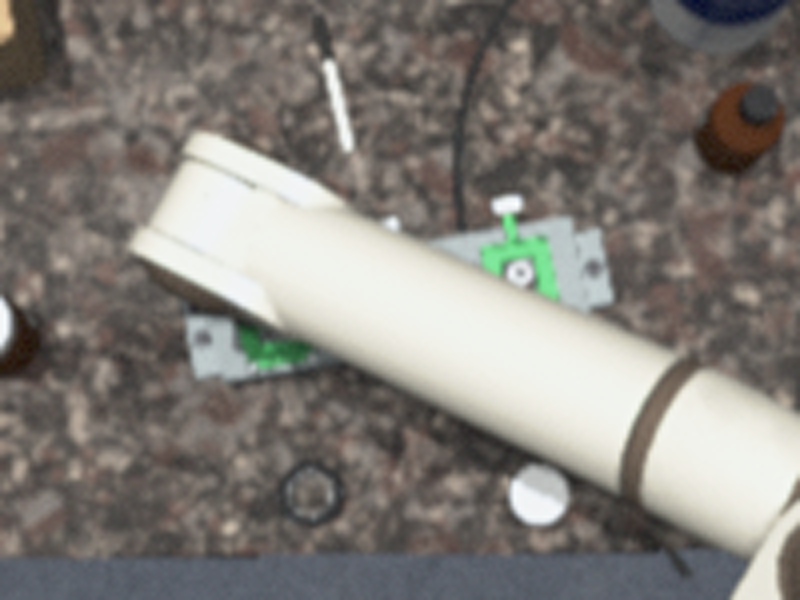

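In the scene view, cover 1 stands steeply open at about (360,450) with its handle between the fingers at (335,375). Covers 2 and 3 are shut, and the jar, tape, marker and bottles have not moved. After a short hold check I'll hand in.

```bash
python3 - <<'E'
from h import *
ctrl.wait(1.0)
print(ctrl.current_grip_width(),(ctrl.current_ee_pos()).round(4),ctrl.current_force().round(1),ctrl.current_time())
p,_=ctrl.grab_frame("scene"); a=green(p)[110:260,150:350]; b=green(cv2.resize(cv2.imread("pics/scene4.png"),(200,150),interpolation=cv2.INTER_AREA))
print("green px now/then",(a>0).sum(),(b>0).sum())
ctrl.hand_in()
E
```

```text
0.023430841637646284 [0.5311 0.1592 0.1936] [ 2.1 -0.3  3.1] 20.6917
green px now/then 762 753
the job is handed in; nothing more can be done
```

I tapped the three bolt heads from left to right, and the left bolt was the loose one. I then lifted its cover by the white handle to about 1.1 rad and handed in at 20.7 s, still holding it there.

- **Taps:** the fingertips stopped at 55.6 mm on the left bolt, so it sank about 6 mm. They stopped at 61.7 mm on the other two, which were rigid. The recorded vertical force was 7–9 N, above the 4 N a loose bolt needs.
- **Cover:** the 1.1 rad comes from the arc the arm followed, not from a direct measurement of the hinge. The last scene picture agrees, showing the cover steeply open with its handle between the fingers.
- **Hold:** after a 1 s wait the opening was still 23.4 mm on the 24 mm bar, with only a few newtons on the tool.
- **Surroundings:** in the last pictures the other two covers are shut and the nearby items look unmoved. The bottle beside the instrument and the one on the far left were partly or wholly outside those crops.
- **Disagreement:** the two cameras placed the rail about 3–4 mm apart, close to their stated calibration error, so I used the average. Clamping the handle gave about 3 N sideways, so I shifted the lift 1 mm to ease it.

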